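# Dock the large reagent bottle in the anti-tip holder

## Task

Dock the largest bottle, the clear one with the blue cap, in the white anti-tip holder: pass it in through the holder's open mouth with its shoulders under the two overhanging lips and its cap in the slot between them, and bring it fully home against the stop at the back. Leave it standing upright on the worktop and let go; keep it upright all the way and do not disturb the other bottles.

Things in the scene. Friction and masses are not known exactly. Their poses are not given: they have to be found in the camera images.
- big_bottle: Large clear, round reagent bottle with white label and blue screw cap, about 0.42 kg, loose. Body 70 mm in diameter up to the shoulders at 81 mm, then neck and cap 41 mm in diameter up to the top at 128 mm; it can be gripped by the cap from above, at heights 102 to 128 mm, which stays above the holder's lips. Origin: centre of its underside; z up along its axis. Its yaw does not matter.
- bottle_holder: White sheet-metal bottle holder, fixed to the worktop, 141 x 130 x 95 mm, without a floor. Origin: point on the worktop under the bottle's axis when the bottle is fully home; x runs level from the open mouth into the holder, z up. Walls inside at y = -46 and +46 mm from x = -75 to +42 mm, flaring out to x = -99 mm at the mouth. Face of the black stop pad at the back: x = +35 mm.
- holder_mouth (a point): Middle of the slot's open end, level with the tops of the two overhanging lips (yellow-edged; z = 95 mm, undersides 92 mm), 75 mm before the holder's origin; axes as the holder's. The slot between the lips is 60 mm wide (y = -30 to +30 mm), runs from here along x for 102 mm and is closed behind. The 70 mm body cannot pass it from above; shoulders go below the lips.
- small_blue_bottle: Bystander: small clear bottle with blue cap, 56 mm in diameter, 95 mm high, loose. Origin: centre of its underside.
- small_pink_bottle: Bystander: small clear bottle with pink cap, 56 mm in diameter, 95 mm high, loose. Origin: centre of its underside.
- amber_bottle: Bystander: amber bottle with black cap, 60 mm in diameter, 102 mm high, loose. Origin: centre of its underside.

How it is judged:
By the outcome, as a careful person would: the job done as asked, in the order asked, and still so for the second after the job is handed in, with the robot touching nothing.
It also fails if it takes over 38 s, if anything falls off the work surface, if the arm or the gripper's body presses on something with over 40 N, if the wrist force passes 120 N, or if a joint passes its speed limit or range.

## Robot

A 6-joint arm with a two-finger parallel gripper is mounted at the origin on a cart in front of the work surface, level with it; the furniture and walls round the work are solid. World frame = base frame: x ahead of the robot, y to its left, z up, the work surface at z = 0. Lengths are in m, angles in rad, forces in N, time in s.
With the tool pointing down it reaches from about 0.25 to 0.775 m from the base axis. Payload 4 kg.
Tool frame: the origin (TCP) lies at the very end of the fingers, on their centre line; the grasp point (between the pads) lies 19 mm behind it (robot.tcp_to_grasp is the distance from the TCP to the grasp point, in m); z points along the fingers, y is the line along which they close (so a half turn about z gives the same grasp; the last joint's range is limited). The gripper opens to 94 mm and grips with 3 to 60 N. Pads are 16 mm wide; open, the fingers measure 119 mm over their backs; the gripper's body (75 mm by 177 mm) begins 78 mm behind the grasp point.
Start: joints at [-0.103, 0.087, 1.371, -0, 1.684, -0.103], TCP at [0.55, -0, 0.206] pointing down, gripper open.
Joint ranges: [-3.1, 3.1], [-0.76, 2.03], [0.27, 2.55], [-1.08, 4.22], [0.17, 2.65], [-2.57, 2.57]. Speed limits (rad/s): [2.79, 2.79, 3.14, 3.14, 3.14, 3.14].

## Interface

Orientations are given as [roll, pitch, yaw] about the fixed x, y, z axes, in that order (R = Rz(yaw) Ry(pitch) Rx(roll)).
In Python, from bench import robot gives the robot as it stands.
- The arm moves only by the tool shift_gripper, called after "Call:" as name(argument=value, ...) on one line, values as JSON. Schema: {"type":"object","properties":{"deltas":{"type":"array","items":{"type":"array","prefixItems":[{"type":"number"},{"type":"array","items":{"type":"number"},"minItems":3,"maxItems":3},{"type":"number"}],"minItems":3,"maxItems":3},"minItems":1,"maxItems":20},"only":{"type":"string"},"quiet":{"type":"boolean"},"lines":{"type":"string"}},"required":["deltas"],"additionalProperties":false}. deltas is a list of rows, 1 to 20 of them, each written [opening, [dx, dy, dz], turn]: the finger opening in m, then dx, dy, dz in m, then a turn about the tool's z in rad; each row shifts and turns the commanded pose from where the row before left it, along the tool's axes as they then stand; what a row does not reach is not made up. A row lasts 1/12 s, in which the tool goes at most 0.0417 m and 0.125 rad, less where a joint would pass 70% of its speed; a pose out of reach is approached as far as the arm can. The fingers move at their own pace and stop on an object; the grip force is fixed at half the most. Time passes only in rows, so rows that do not move let the fingers close. The tool returns the time, the measured TCP pose, the force, the opening and the grip force at its end. only (a regular expression) keeps the lines of the reply that match it, lines (a string "A,B") keeps lines A to B, and quiet returns only ok. Input that does not fit is refused with a message, and nothing moves.
- robot.get_obs(): the state, without advancing time (a new reading comes with each control period).
- robot.snapshot(name): name is "scene" or "side" or "wrist"; returns a dict with "color" (480x640x3 uint8, blue, green, red), "fx", "fy", "cx", "cy" (pixels), "extrinsics" (4x4, takes a point from world to camera coordinates). Camera axes: x right, y down, z forward; pixel columns grow to the right and rows downward; lengths in m; the calibration is good to about 2 mm. A picture is of the moment at which its call begins. There is no depth.
- robot.close_job(): hands the job in; it is judged then, once.
The state is a dict: "time": time; "joint_positions": joint angles; "qvel": joint speeds; "joint_torque": joint torques, N m; "tool_pos": TCP position; "ee_rot": TCP orientation; "wrist_force": force on the tool from outside, world axes, zero at the start; "wrist_torque": the same for the moment, N m; "width": finger opening in m; "finger_force": force on a finger pad.
Only numpy, scipy, OpenCV 4.12 (cv2) and the standard library are available. Lean on these libraries where they do the work, as an engineer would, in place of code of your own. Each camera call takes 0.05 s, during which the arm holds its last target. There are 200 camera calls.

## Working session

There is one attempt and no reset: what is moved stays moved. The work goes in short steps, Python scripts to look and compute and a tool call to move; the robot and the scene stay as the last step left them, time stands still between calls to the robot, and variables do not carry over. Pictures are saved under pics/ and viewed, at most 10 in all, crops included, and the job is handed in when it is done.

```bash
ls; mkdir -p pics; python3 - <<'E'
from bench import robot
import cv2,numpy as np
for n in("scene","side"):
    s=robot.snapshot(n);cv2.imwrite(f"pics/{n}0.png",s["color"]);print(n,s["fx"],s["cx"],s["cy"]);print(np.round(s["extrinsics"],4).tolist())
o=robot.get_obs();print(o["time"],o["tool_pos"],o["ee_rot"],o["width"])
E
```

```text
bench.py
pics
scene 546.9083348907312 319.8671314083885 241.1040475329336
[[0.7401, -0.6723, 0.0163, -0.3918], [-0.4528, -0.5161, -0.727, 0.3518], [0.4972, 0.5307, -0.6864, 0.9443], [0.0, 0.0, 0.0, 1.0]]
side 599.656479130687 311.74335040326116 248.75562927561825
[[-0.9959, -0.0865, 0.026, 0.5604], [-0.066, 0.4993, -0.8639, 0.0973], [0.0618, -0.8621, -0.503, 1.2126], [0.0, 0.0, 0.0, 1.0]]
0.1 [5.49511998e-01 1.86541422e-05 2.04418236e-01] [-3.13959835e+00 -1.57828309e-04  1.57080160e+00] 0.09415744144427075
```

View pics/scene0.png

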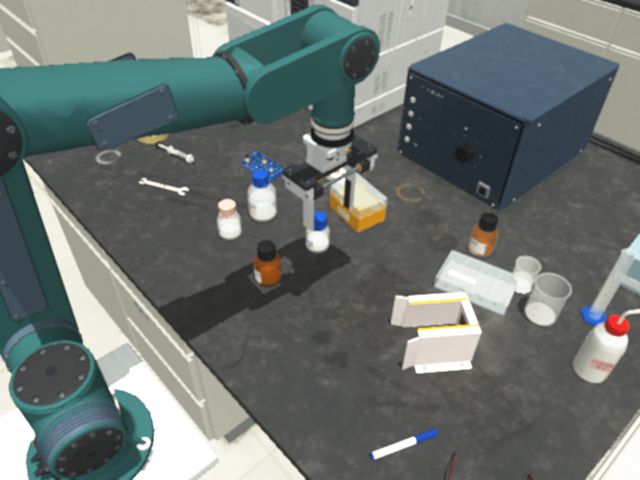

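View pics/side0.png

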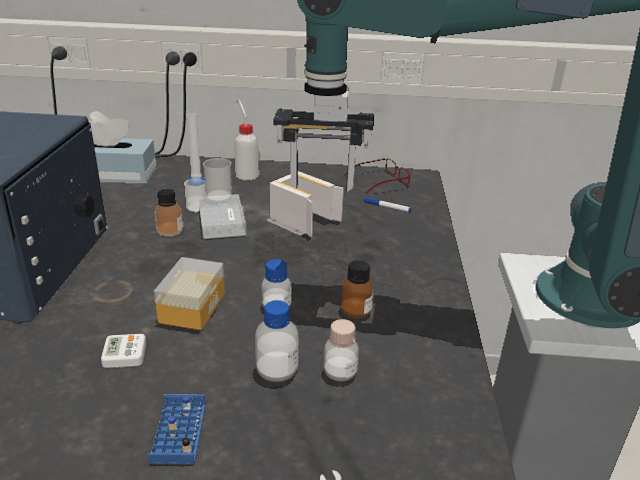

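The scene view shows the big bottle's cap at about (262,180), the small blue bottle's at (318,220), pink at (228,208) and amber at (266,252). The holder is at about (440,330) with yellow lips, its mouth facing image left. In the side view the big cap is at (277,315) and the small blue cap at (276,270).

```bash
cat > h.py <<'E'
import cv2,numpy as np
from bench import robot
def ray(s,p):
    E=s["extrinsics"];R,t=E[:3,:3],E[:3,3]
    return -R.T@t, R.T@np.array([(p[0]-s["cx"])/s["fx"],(p[1]-s["cy"])/s["fy"],1])
def onz(s,p,z):
    c,d=ray(s,p);return c+d*(z-c[2])/d[2]
def tri(a,p,b,q):
    c,d=ray(a,p);e,f=ray(b,q)
    k=np.linalg.lstsq(np.c_[d,-f],e-c,rcond=None)[0]
    u,v=c+d*k[0],e+f*k[1];return (u+v)/2,np.linalg.norm(u-v)
def blobs(img,lo,hi,mina,box=(0,0,640,480)):
    m=cv2.inRange(cv2.cvtColor(img,cv2.COLOR_BGR2HSV),lo,hi)
    k=np.zeros_like(m);k[box[1]:box[3],box[0]:box[2]]=1;m*=k
    n,l,st,c=cv2.connectedComponentsWithStats(m)
    return [(st[i].tolist(),c[i].round(1).tolist(),l==i) for i in range(1,n) if st[i][4]>=mina]
E
python3 - <<'E'
from h import *
S,D=robot.snapshot("scene"),robot.snapshot("side")
for n,s in(("scene",S),("side",D)):
    for nm,lo,hi in(("blue",(105,150,60),(125,255,255)),("yel",(18,100,120),(35,255,255)),("pink",(0,40,150),(15,110,255)),("blk",(0,0,0),(180,255,28))):
        for st,c,_ in blobs(s["color"],lo,hi,25 if nm!='blk' else 120): print(n,nm,st,c,onz(s,c,.095).round(3))
a=cv2.resize(S["color"][280:380,385:485],(600,600),interpolation=cv2.INTER_CUBIC)
cv2.imwrite("pics/hold.png",a)
b=cv2.resize(D["color"][165:240,255:355],(800,600),interpolation=cv2.INTER_CUBIC)
cv2.imwrite("pics/hold2.png",b)
E
```

```text
scene blue [247, 152, 35, 35, 588] [262.2, 171.1] [0.633 0.332 0.095]
scene blue [315, 211, 12, 19, 195] [319.8, 220.2] [0.617 0.099 0.095]
scene blue [581, 306, 25, 19, 203] [591.3, 316.4] [ 0.82  -0.451  0.095]
scene blue [415, 429, 22, 14, 155] [426.0, 435.1] [ 0.396 -0.395  0.095]
scene yel [139, 135, 29, 7, 125] [153.0, 138.2] [0.504 0.642 0.095]
scene yel [330, 193, 56, 39, 809] [359.1, 214.6] [0.698 0.054 0.095]
scene yel [410, 298, 56, 7, 128] [436.8, 301.1] [ 0.627 -0.23   0.095]
scene yel [417, 324, 55, 7, 151] [443.5, 326.6] [ 0.588 -0.278  0.095]
scene pink [218, 199, 19, 19, 194] [227.1, 210.1] [0.48  0.265 0.095]
scene pink [589, 359, 26, 22, 232] [601.5, 366.0] [ 0.728 -0.519  0.095]
side blue [364, 197, 16, 8, 69] [371.2, 200.4] [ 0.447 -0.19   0.095]
side blue [266, 259, 21, 23, 415] [275.8, 270.0] [0.62  0.129 0.095]
side blue [264, 301, 26, 27, 591] [276.4, 314.0] [0.6   0.262 0.095]
side blue [182, 395, 8, 8, 39] [185.3, 399.1] [0.695 0.466 0.095]
side blue [168, 416, 8, 8, 35] [171.7, 419.5] [0.703 0.504 0.095]
side yel [284, 124, 46, 5, 121] [305.3, 126.1] [ 0.643 -0.678  0.095]
side yel [298, 175, 32, 13, 44] [314.0, 181.0] [ 0.584 -0.28   0.095]
side yel [278, 182, 34, 13, 41] [294.9, 188.3] [ 0.625 -0.231  0.095]
side yel [156, 276, 68, 54, 1222] [189.4, 310.8] [0.742 0.27  0.095]
side pink [331, 319, 24, 25, 433] [342.5, 330.3] [0.491 0.292 0.095]
side pink [335, 344, 17, 4, 30] [342.4, 346.0] [0.49  0.33  0.095]
side blk [305, 83, 41, 12, 272] [324.8, 90.2] [ 0.612 -1.079  0.095]
side blk [3, 122, 86, 117, 333] [35.1, 170.6] [ 1.259 -0.243  0.095]
side blk [78, 196, 16, 21, 143] [88.3, 206.9] [ 1.055 -0.072  0.095]
```

View pics/hold.png

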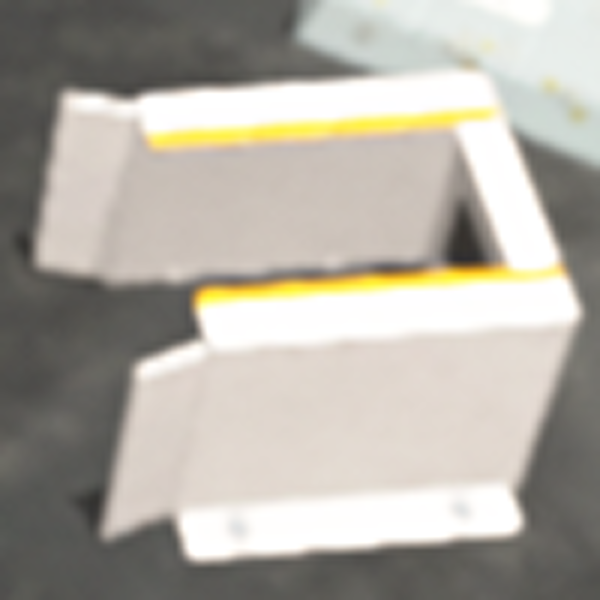

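View pics/hold2.png

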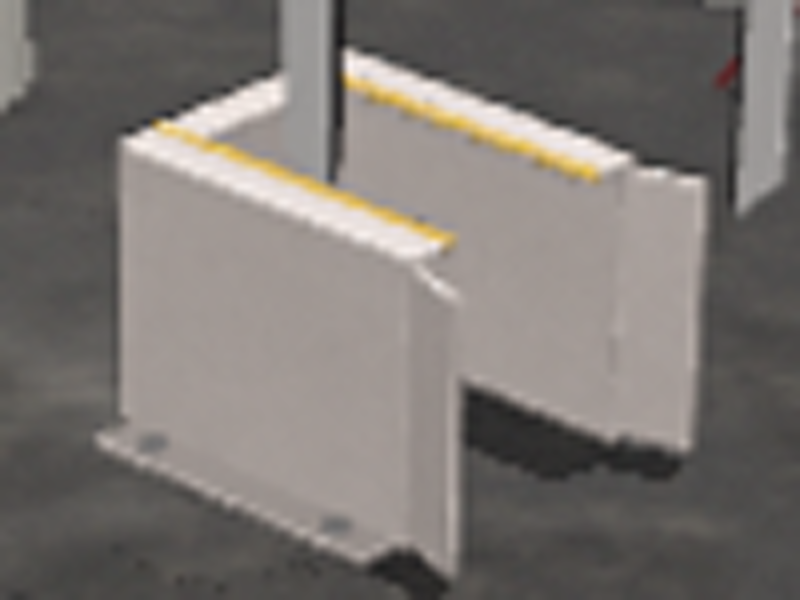

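The close-ups show the yellow lip edges. In the scene view the mouth ends are at about (410,303) and (418.5,329), and the back ends at (468,299) and (479,325). In the side view the mouth ends are at about (311.5,195) and (330,187). The mouth opens toward the robot (-x, slightly +y).

```bash
python3 - <<'E'
from h import *
S,D=robot.snapshot("scene"),robot.snapshot("side")
print("big",tri(S,(262.2,171.1),D,(276.4,314)),"sblue",tri(S,(319.8,220.2),D,(275.8,270)),"pink",tri(S,(227.1,210.1),D,(342.5,331)),"amber cap",tri(S,(266,249),D,(358.5,273)))
Y=((18,90,110),(35,255,255))
dirs=[]
for s,bx in((S,(400,290,490,335)),(D,(270,165,345,205))):
    for st,c,m in blobs(s["color"],*Y,15,bx):
        v,u=np.nonzero(m)
        P=np.array([onz(s,(a,b),.0945)[:2] for a,b in zip(u,v)],np.float32)
        l=cv2.fitLine(P,cv2.DIST_L2,0,.01,.01).ravel()
        t=(P-l[2:])@l[:2]
        print(st,c,l.round(4),np.degrees(np.arctan2(l[1],l[0])),"ends",(l[2:]+l[:2]*t.min()).round(4),(l[2:]+l[:2]*t.max()).round(4))
f,n=tri(S,(410,303.2),D,(311.5,195)),tri(S,(418.3,329),D,(330,187))
print("mouth",f,n,np.linalg.norm(f[0]-n[0]))
E
```

```text
big (array([0.60106303, 0.29619481, 0.12495787]), np.float64(0.013678815462906524)) sblue (array([0.62398982, 0.10829854, 0.08287247]), np.float64(0.0033242732094610028)) pink (array([0.48948831, 0.27834453, 0.08243814]), np.float64(0.003709273611687665)) amber cap (array([0.46994504, 0.10997247, 0.08915086]), np.float64(0.0017002489982932422))
[410, 298, 57, 7, 143] [436.8, 301.1] [ 0.8135 -0.5816  0.6277 -0.2297] -35.55969 ends [ 0.5837 -0.1982] [ 0.6762 -0.2643]
[417, 324, 62, 7, 170] [445.4, 326.6] [ 0.8042 -0.5943  0.5907 -0.2801] -36.46218 ends [ 0.5464 -0.2474] [ 0.6414 -0.3176]
[298, 175, 32, 13, 54] [314.1, 181.0] [ 0.8035 -0.5954  0.5841 -0.2809] -36.5376 ends [ 0.5452 -0.2522] [ 0.6257 -0.3117]
[274, 180, 38, 16, 48] [293.4, 187.6] [ 0.8105 -0.5858  0.6293 -0.2356] -35.859722 ends [ 0.5833 -0.2023] [ 0.6802 -0.2723]
mouth (array([ 0.58318387, -0.19883117,  0.09561856]), np.float64(0.00036563716394922625)) (array([ 0.54514413, -0.25048068,  0.09592286]), np.float64(0.003449764421628294)) 0.06414660142603477
```

```bash
python3 - <<'E'
from h import *
S,D=robot.snapshot("scene"),robot.snapshot("side")
B=((105,150,60),(125,255,255))
a=max(blobs(S["color"],*B,25,(245,168,280,195)),key=lambda b:b[0][4]);b=max(blobs(D["color"],*B,25,(260,295,295,335)),key=lambda b:b[0][4])
print(a[:2],b[:2],tri(S,a[1],D,b[1]))
# axis by pixel-column centres of cap at known mid height
print(onz(S,a[1],.115),onz(D,b[1],.115))
o=robot.get_obs();print(o["time"],o["tool_pos"])
E
```

```text
([248, 168, 32, 19, 379], [263.2, 176.2]) ([264, 301, 26, 27, 592], [276.4, 314.0]) (array([0.59991073, 0.28794587, 0.1170808 ]), np.float64(0.008107135011281118))
[0.60650301 0.29137433 0.115     ] [0.59644316 0.28846224 0.115     ]
0.4 [ 5.49943698e-01 -5.30154393e-06  2.05323835e-01]
```

```bash
python3 - <<'E'
from h import *
S=robot.snapshot("scene");D=robot.snapshot("side")
a=cv2.resize(S["color"][150:230,230:310],(480,480),interpolation=cv2.INTER_CUBIC)
b=cv2.resize(D["color"][290:390,240:300],(288,480),interpolation=cv2.INTER_CUBIC)
cv2.imwrite("pics/cap.png",np.hstack([a,b]))
E
```

```text
(no output)
```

View pics/cap.png

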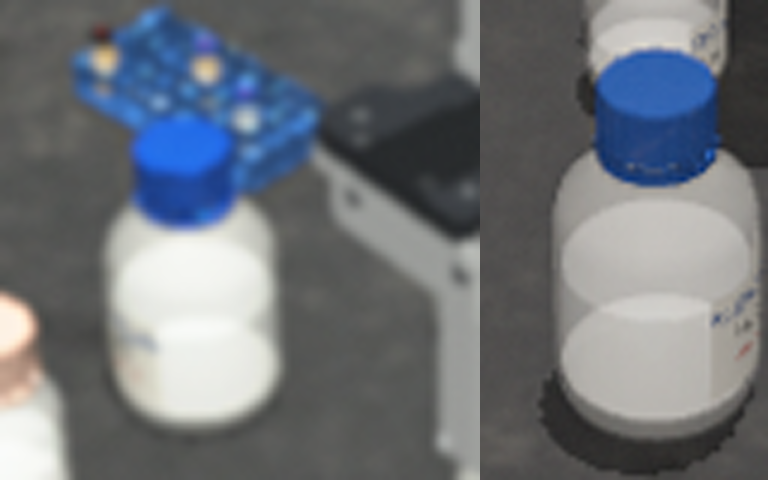

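The crop shows the cap's top ellipse centred at about (260.7,174.8) in the scene view and (276.8,307.3) in the side view.

```bash
python3 - <<'E'
from h import *
S,D=robot.snapshot("scene"),robot.snapshot("side")
print(tri(S,(260.7,174.8),D,(276.8,307.3)),onz(S,(260.7,174.8),.128),onz(D,(276.8,307.3),.128))
E
```

```text
(array([0.59607351, 0.28671993, 0.1267666 ]), np.float64(0.00015021437218380113)) [0.59519514 0.28537302 0.128     ] [0.59576434 0.28847515 0.128     ]
```

Call:
shift_gripper(deltas=[[0.094,[0.0287,0.0045,0],0],[0.094,[0.0287,0.0045,0],0],[0.094,[0.0287,0.0045,0],0],[0.094,[0.0287,0.0045,0],0],[0.094,[0.0287,0.0045,0],0],[0.094,[0.0287,0.0046,0],0],[0.094,[0.0287,0.0046,0],0],[0.094,[0.0287,0.0046,0],0],[0.094,[0.0287,0.0046,0],0],[0.094,[0.0287,0.0046,0],0],[0.094,[0,0,0.01],0.105],[0.094,[0,0,0.01],0.105],[0.094,[0,0,0.01],0.105],[0.094,[0,0,0.01],0.105],[0.094,[0,0,0.01],0.105],[0.094,[0,0,0.01],0.105],[0.094,[0,0,0],0],[0.094,[0,0,0],0]])

```text
time: 2.1
tool_pos: [0.5951, 0.2869, 0.1447]
ee_rot: [-3.141, 0.001, 0.943]
wrist_force: [-0.2, -0.1, -0.1]
width: 0.0938
finger_force: 0.0
```

```bash
python3 - <<'E'
from h import *
s=robot.snapshot("side");cv2.imwrite("pics/side1.png",s["color"][180:400,180:420])
o=robot.get_obs();print(o["time"],o["tool_pos"],o["ee_rot"])
E
```

```text
2.15 [0.59561235 0.2870217  0.14572826] [ 3.14149115e+00 -8.32262385e-05  9.43282558e-01]
```

View pics/side1.png

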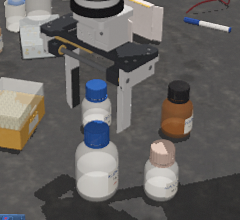

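The fingers straddle the big cap, which is centred between them. I'll descend and close.

Call:
shift_gripper(deltas=[[0.094,[0,0,0.015],0],[0.094,[0,0,0.015],0],[0.094,[0,0,0.013],0],[0.094,[0,0,0],0],[0.03,[0,0,0],0],[0.03,[0,0,0],0],[0.03,[0,0,0],0],[0.03,[0,0,0],0],[0.03,[0,0,0],0],[0.03,[0,0,0],0],[0.03,[0,0,0],0],[0.03,[0,0,0],0],[0.03,[0,0,0],0],[0.03,[0,0,0],0]])

```text
time: 3.32
tool_pos: [0.5957, 0.2869, 0.1026]
ee_rot: [3.141, -0.0, 0.941]
wrist_force: [0.2, -0.9, -0.6]
width: 0.0403
finger_force: 30.0
```

Call:
shift_gripper(deltas=[[0.03,[0,0,-0.01],0],[0.03,[0,0,-0.025],0],[0.03,[0,0,-0.03],0],[0.03,[0,0,-0.03],0],[0.03,[0,0,-0.025],0],[0.03,[0,0,-0.01],0],[0.03,[0,0,0],0]])

```text
time: 3.9
tool_pos: [0.5966, 0.2875, 0.236]
ee_rot: [3.138, -0.005, 0.941]
wrist_force: [1.1, -0.8, -4.9]
width: 0.0405
finger_force: 30.0
```

Call:
shift_gripper(deltas=[[0.03,[-0.010,0.0048,0],0],[0.03,[-0.018,0.0086,0],0],[0.03,[-0.026,0.0124,0],0],[0.03,[-0.026,0.0124,0],0],[0.03,[-0.026,0.0124,0],0],[0.03,[-0.026,0.0124,0],0],[0.03,[-0.026,0.0124,0],0],[0.03,[-0.026,0.0124,0],0],[0.03,[-0.026,0.0124,0],0],[0.03,[-0.026,0.0124,0],0],[0.03,[-0.026,0.0124,0],0],[0.03,[-0.026,0.0124,0],0],[0.03,[-0.026,0.0124,0],0],[0.03,[-0.026,0.0124,0],0],[0.03,[-0.026,0.0124,0],0],[0.03,[-0.026,0.0124,0],0],[0.03,[-0.024,0.0114,0],0],[0.03,[-0.012,0.0057,0],0],[0.03,[-0.005,0.0024,0],0],[0.03,[0,0,0],0]])

```text
time: 5.57
tool_pos: [0.5061, -0.185, 0.2304]
ee_rot: [-3.138, 0.0, 0.939]
wrist_force: [-0.3, 1.0, -4.5]
width: 0.0401
finger_force: 30.0
```

```bash
python3 - <<'E'
from h import *
s=robot.snapshot("scene");cv2.imwrite("pics/sc2.png",s["color"][150:420,250:550])
o=robot.get_obs();p=o["tool_pos"];print(p,o["ee_rot"],o["wrist_force"],o["time"])
h=np.array([.808,-.589]);d=p[:2]-[.6251,-.2692];print(d@h,d@[.589,.808])
E
```

```text
[ 0.50663952 -0.18389016  0.23097993] [-3.13841494e+00 -6.22574047e-04  9.40389260e-01] [-0.30221979  1.25176135 -4.65167003] 5.6167
-0.14596356757188506 -0.0008428709240993677
```

View pics/sc2.png

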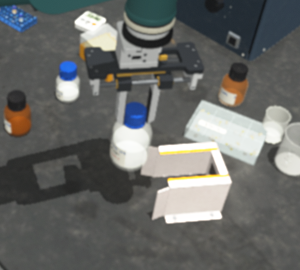

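The bottle hangs upright in front of the mouth. I'll lower it to about 4 mm above the worktop.

Call:
shift_gripper(deltas=[[0.03,[0,0,0.012],0],[0.03,[0,0,0.025],0],[0.03,[0,0,0.03],0],[0.03,[0,0,0.027],0],[0.03,[0,0,0.018],0],[0.03,[0,0,0.009],0],[0.03,[0,0,0.003],0],[0.03,[0,0,0],0],[0.03,[0,0,0],0],[0.03,[0,0,0],0]])

```text
time: 6.45
tool_pos: [0.5086, -0.1849, 0.1105]
ee_rot: [3.138, -0.001, 0.941]
wrist_force: [-0.1, 0.7, -4.3]
width: 0.0404
finger_force: 30.0
```

```bash
python3 - <<'E'
from h import *
s=robot.snapshot("side");cv2.imwrite("pics/sd3.png",cv2.resize(s["color"][130:270,230:400],(680,560)))
s=robot.snapshot("scene");cv2.imwrite("pics/sc3.png",cv2.resize(s["color"][260:400,340:500],(640,560)))
o=robot.get_obs();p=o["tool_pos"];print(p,o["ee_rot"],o["wrist_force"],o["time"])
h=np.array([.808,-.589]);d=p[:2]-[.6251,-.2692];print(d@h,d@[.589,.808])
E
```

```text
[ 0.50830337 -0.18495118  0.11028456] [ 3.13824278e+00 -6.57168597e-04  9.40856694e-01] [ 0.35603851  0.34539193 -4.59624237] 6.55
-0.1439942289415801 -0.000720169857991204
```

View pics/sd3.png

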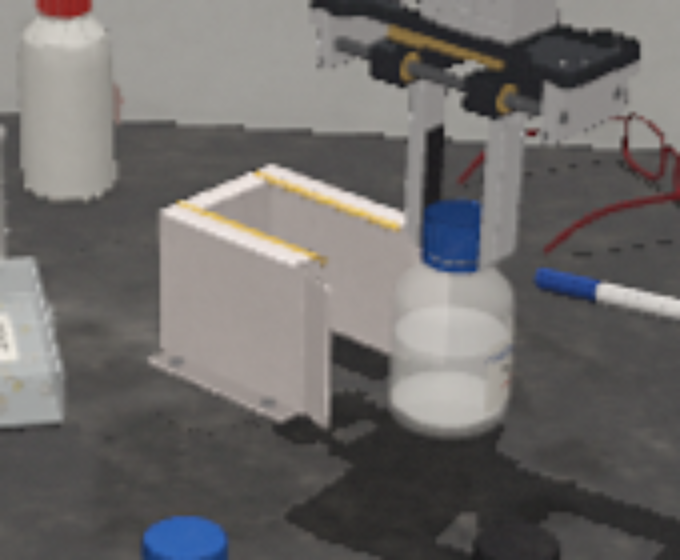

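Clear of the flares, aligned and upright. I'll go down 4 mm more, then slide in, stopping about 12 mm short of the estimated home position.

Call:
shift_gripper(deltas=[[0.03,[0.0007,0,0.004],0],[0.03,[0,0.006,0],0],[0.03,[0,0.01,0],0],[0.03,[0,0.012,0],0],[0.03,[0,0.012,0],0],[0.03,[0,0.012,0],0],[0.03,[0,0.012,0],0],[0.03,[0,0,0],0],[0.03,[0,0,0],0]])

```text
time: 7.3
tool_pos: [0.5598, -0.2222, 0.104]
ee_rot: [-3.141, 0.0, 0.94]
wrist_force: [-0.9, 0.3, -4.2]
width: 0.0402
finger_force: 30.0
```

Call:
shift_gripper(deltas=[[0.03,[0,0.01,0],0],[0.03,[0,0.012,0],0],[0.03,[0,0.012,0],0],[0.03,[0,0.012,0],0],[0.03,[0,0.012,0],0],[0.03,[0,0.008,0],0],[0.03,[0,0,0],0],[0.03,[0,0,0],0]])

```text
time: 7.97
tool_pos: [0.6123, -0.2603, 0.1041]
ee_rot: [-3.14, 0.0, 0.941]
wrist_force: [-0.4, 0.8, -4.8]
width: 0.0406
finger_force: 30.0
```

```bash
python3 - <<'E'
from h import *
s=robot.snapshot("scene");cv2.imwrite("pics/sc4.png",cv2.resize(s["color"][250:390,370:530],(640,560)))
o=robot.get_obs();p=o["tool_pos"];print(p,o["ee_rot"],o["wrist_force"],o["time"])
h=np.array([.808,-.589]);d=p[:2]-[.6251,-.2692];print(d@h,d@[.589,.808])
E
```

```text
[ 0.61214477 -0.26004348  0.10421764] [-3.14015570e+00  4.80091565e-06  9.40955952e-01] [-0.48912858  0.96942092 -4.29868137] 8.0167
-0.015861021307081315 -0.00023216216250196087
```

View pics/sc4.png

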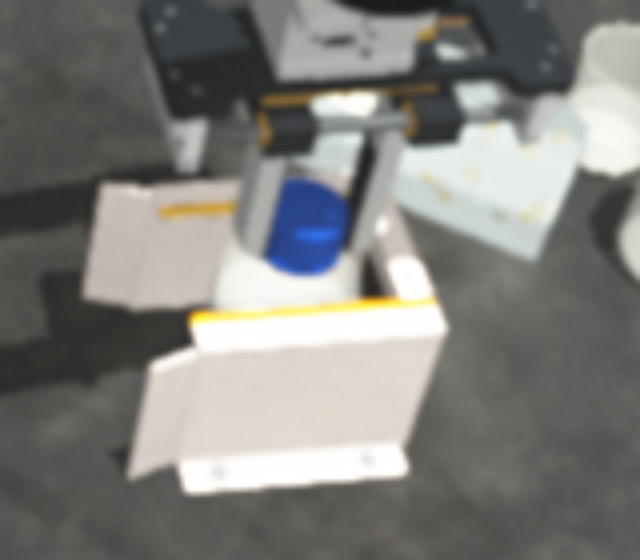

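The bottle is inside, under the lips, with no contact. I'll push the rest in small steps and watch the force.

Call:
shift_gripper(deltas=[[0.03,[0,0.004,0],0],[0.03,[0,0.004,0],0],[0.03,[0,0.003,0],0],[0.03,[0,0,0],0],[0.03,[0,0,0],0]])

```text
time: 8.43
tool_pos: [0.6217, -0.2671, 0.1045]
ee_rot: [-3.142, -0.0, 0.941]
wrist_force: [-0.5, 0.0, -5.0]
width: 0.0404
finger_force: 30.0
```

Call:
shift_gripper(deltas=[[0.03,[0,0.0015,0],0],[0.03,[0,0.0015,0],0],[0.03,[0,0,0],0],[0.03,[0,0,0],0]])

```text
time: 8.77
tool_pos: [0.6241, -0.2688, 0.1045]
ee_rot: [-3.142, -0.0, 0.941]
wrist_force: [-0.2, 0.1, -4.8]
width: 0.0406
finger_force: 30.0
```

Call:
shift_gripper(deltas=[[0.03,[0,0.001,0],0],[0.03,[0,0.001,0],0],[0.03,[0,0,0],0],[0.03,[0,0,0],0]])

```text
time: 9.1
tool_pos: [0.6255, -0.2698, 0.1045]
ee_rot: [-3.141, -0.0, 0.941]
wrist_force: [-0.1, 0.5, -4.3]
width: 0.0403
finger_force: 30.0
```

Call:
shift_gripper(deltas=[[0.03,[0,0.001,0],0],[0.03,[0,0,0],0],[0.03,[0,0,0],0]])

```text
time: 9.35
tool_pos: [0.6257, -0.27, 0.1045]
ee_rot: [-3.139, 0.0, 0.941]
wrist_force: [-3.6, 2.4, -2.3]
width: 0.0403
finger_force: 30.0
```

The stop is reached within 1 mm of the estimate. I'll set the bottle down, press lightly once more and release.

Call:
shift_gripper(deltas=[[0.03,[0,0,0.0012],0],[0.03,[0,0,0.0010],0],[0.03,[0,0,0],0],[0.03,[0,0.001,0],0],[0.03,[0,0,0],0],[0.03,[0,0,0],0]])

```text
time: 9.85
tool_pos: [0.6259, -0.27, 0.1027]
ee_rot: [-3.138, 0.0, 0.941]
wrist_force: [-5.8, 3.9, -0.2]
width: 0.0406
finger_force: 30.0
```

Call:
shift_gripper(deltas=[[0.044,[0,0,0],0],[0.05,[0,0,0],0],[0.06,[0,0,0],0],[0.075,[0,0,0],0],[0.09,[0,0,0],0],[0.09,[0,0,0],0],[0.09,[0,0,0],0],[0.09,[0,0,-0.01],0],[0.09,[0,0,-0.02],0],[0.09,[0,0,-0.03],0],[0.09,[0,0,-0.035],0],[0.09,[0,0,-0.035],0],[0.09,[0,0,-0.03],0],[0.09,[0,0,0],0],[0.09,[0,0,0],0]])

```text
time: 11.1
tool_pos: [0.6283, -0.2717, 0.2667]
ee_rot: [3.134, -0.001, 0.941]
wrist_force: [-0.6, 1.1, -0.2]
width: 0.09
finger_force: 0.0
```

```bash
python3 - <<'E'
from h import *
S=robot.snapshot("scene");D=robot.snapshot("side")
a=cv2.resize(S["color"][250:390,370:510],(400,400));b=cv2.resize(D["color"][140:250,240:350],(400,400))
cv2.imwrite("pics/fin.png",np.hstack([a,b]))
E
```

```text
(no output)
```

View pics/fin.png

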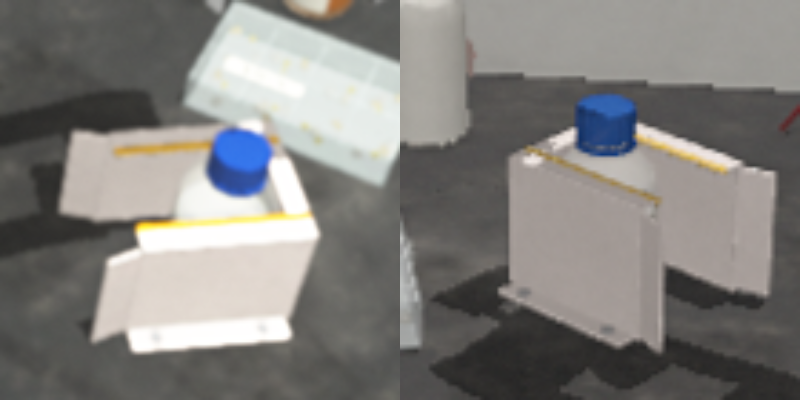

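The bottle stands upright, cap in the slot, deep in the holder. I'll check its position numerically before handing in.

```bash
python3 - <<'E'
from h import *
S=robot.snapshot("scene");D=robot.snapshot("side")
B=((105,150,60),(125,255,255))
a=blobs(S["color"],*B,60,(430,280,480,330));b=blobs(D["color"],*B,60,(275,150,325,190))
print([x[:2] for x in a+b]);p,e=tri(S,a[0][1],D,b[0][1]);print(p,e)
p2,e2=tri(S,(454,301.8),D,(296.7,169.7));print(p2,e2)
for q in(p,p2):
    d=q[:2]-[.6251,-.2692];print(d@[.808,-.589],d@[.589,.808])
E
```

```text
[([444, 296, 21, 22, 371], [453.6, 306.3]), ([289, 166, 16, 17, 222], [296.2, 173.4])]
[ 0.62540127 -0.2682172   0.11624558] 0.001843392707875247
[ 0.62482198 -0.26629754  0.12713622] 8.800266691005005e-05
-0.000335442545918677 0.0009715476956554623
-0.0019341944430133744 0.0021814335629979833
```

```bash
python3 -c "
from bench import robot
print(robot.close_job())"
```

```text
the job is handed in; nothing more can be done
None
```

The big bottle is docked in the holder: upright on the worktop, cap in the slot, against the back stop (about 7 N felt before release; the final camera check put it within about 3 mm of home). It is released, no contact with the other bottles was seen, and the job was handed in at about 11 s on the robot's clock.

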